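Put the field-service kit back into its foam inserts

ROBOT

A 6-joint arm with a two-finger parallel gripper is mounted at the origin on a cart in front of the work surface, level with it; the furniture and walls round the work are solid. World frame = base frame: x ahead of the robot, y to its left, z up, the work surface at z = 0. Lengths are in m, angles in degrees, forces in N, time in s.
With the tool pointing down it reaches from about 0.35 to 0.875 m from the base axis. Payload 4.2 kg.
Tool frame: the origin (TCP) lies between the finger pads; the fingertips stand 8 mm ahead of it and the grasp point (between the pads) lies 11 mm behind it; z points along the fingers, y is the line along which they close (so a half turn about z gives the same grasp; the last joint's range is limited). The gripper opens to 87 mm and grips with 3 to 60 N. Pads are 19 mm wide; open, the fingers measure 117 mm over their backs; the gripper's body (75 mm by 190 mm) begins 51 mm behind the grasp point.
Start: joints at [91.65, 22.042, 0.453, 0, -68.411, -14.817], TCP at [0.142, 0.609, 0.231] pointing down, gripper open.
Joint ranges: [-179.83, 179.83], [-69.29, 118.12], [-61.27, 80.66], [-181.25, 117.63], [-171.15, -9.14], [-177.46, 177.46]. Speed limits (degrees/s): [159.86, 159.86, 180, 180, 180, 180].

INTERFACE

Orientations are given as a 3x3 rotation matrix whose columns are the frame's x, y, z axes.
In Python, from station import sense, capture, camera_model, finish_job, find_in gives the robot as it stands. The module is installed in compiled form; this text tells all that it offers.
- The arm moves only by the tool arm_command, never from a script. Its argument "motion" is a list of rows, each a list of 7 numbers: the finger opening in mm, from 0 to 87, then the shift along the tool's x, y, z in mm, then the turn, a rotation vector about the tool's x, y, z in rad. In form: [[jaw, dx, dy, dz, rx, ry, rz], ...]. A call has 1 to 8 rows; each row shifts and turns the commanded pose from where the row before left it, along the tool's axes as they then stand; what a row does not reach is not made up. A row lasts 1/10 s, in which the tool goes at most 50 mm and 8.59 degrees, less where a joint would pass 70% of its speed; a pose out of reach is approached as far as the arm can. A call with a gripper value outside its range is refused whole. The fingers move at their own pace and stop on an object; the grip force is fixed at half the most. Time passes only in rows, so rows that do not move let the fingers close. It gives the time, the measured TCP pose, the force, the opening and the grip force at its end, in the units of the state.
- sense(): the state, without advancing time (a new reading comes with each control period).
- capture(name): name is "scene" or "top" or "wrist"; returns the picture (400x640x3 uint8, red, green, blue); there is no depth.
- camera_model(name): a dict with "fx", "fy", "cx", "cy" (pixels), "R" (3x3) and "t" (3): a world point X has camera coordinates R X + t. Camera axes: x right, y down, z forward; pixel columns grow to the right and rows downward; lengths in m; the calibration is good to about 2 mm. A picture is of the moment at which its call begins: read the wrist's pose just before it. camera_model takes no time and is no camera call; for the wrist camera it gives the pose at the moment of the call.
- finish_job(): hands the job in; it is judged then, once.
Trained networks look in the newest picture that a camera, given by its name, has taken for a name from the list of things; names that differ only in an ending like _2 or _b are one class to them, and where a whole thing is asked for, a point or a joint stands for the part that bears it (a point fixed in the world has none). Each returns a list of dicts, best first, with "p" (0 to 1); they miss things now and then, are a little off and sometimes report something else, mostly with a low value. They report only what shows in the picture. A call takes as long as a camera call. They do not tell look-alikes from the thing itself.
- find_in(target, camera): "location" ([row, column] in pixels, amid what is visible of it).
The state is a dict: "time_s": time; "joints": joint angles; "joint_velocities": joint speeds; "effort": joint torques, N m; "tcp_pos": TCP position; "ee_rot": TCP orientation; "wrist_force": force on the tool from outside, world axes, zero at the start; "moment": the same for the moment, N m; "gripper_width": opening from 0.0 (shut) to 1.0 (fully open); "gripper_force": force on a finger pad.
Only numpy, scipy, OpenCV 4.12 (cv2) and the standard library are available. Lean on these libraries where they do the work, as an engineer would, in place of code of your own. Each camera call takes 0.05 s, during which the arm holds its last target. There are 200 camera calls.

TASK

Put the service kit away: the clamp meter, the screwdriver, the solder reel and the small clear parts box each belong in the black foam insert whose cut-out has their outline, lying flat on the bottom of it. Someone has dropped the parts box into the clamp meter's cut-out, so it has to come out of there first. Leave the stack of plastic opening cards where it lies.

Things in the scene. Friction and masses are not known exactly. Their poses are not given: they have to be found in the camera images.
- meter_center (a point): Clamp meter lying flat: dark rounded rectangular body, orange band on the side, round dial, pale display; 62 mm wide (x), 140 mm long (y), 28 mm high to its face (33 mm at the dial), about 0.22 kg. Point: middle of the body, 14 mm above its underside; z up. Grasp across its width.
- driver_handle (a point): Screwdriver lying on its side, orange handle with dark bands 21 mm wide and high, 85 mm long; thin steel blade 60 mm more, about 0.05 kg. Point: middle of the handle, 10.5 mm above its underside; y along the handle away from the blade (handle -42 to +43 mm, tip -105 mm), z up. At the start y points roughly away from the robot, as that of its insert does.
- reel_center (a point): Reel of solder wire standing on its flange: blue flanges, 45 mm in diameter, 28 mm high, about 0.2 kg. Point: its centre, 14 mm above its underside; z along the reel's axis, up.
- spares_center (a point): Small closed clear plastic parts box with small parts in it: 43 mm (x) by 63 mm (y) by 21 mm high, about 0.05 kg. Point: its centre, 10.5 mm above its underside; z up. At the start it lies in the clamp meter's cut-out, near the middle, roughly in line with it.
- insert_meter_pocket (a point): Fixed foam insert, black over a grey base, top 20 mm above the worktop; block 124 x 184 mm with the largest cut-out: rectangle 73 mm (x) by 152 mm (y), cut-out 12 mm deep. Point: middle of its floor, 8 mm above the worktop, z up. A finger channel as deep as the cut-out, 50 mm wide, runs right across the block along x through the point, open at both sides.
- insert_driver_handle (a point): Fixed foam insert, black over a grey base, top 20 mm above the worktop; block 88 x 192 mm, screwdriver-shaped cut-out 12 mm deep: handle part 31 mm wide, y -47 to +48 mm; blade slot 18 mm wide, on to y -112 mm. Point: on the floor where the handle's middle belongs, 8 mm above the worktop, z up. Finger channel across at the point along x, as deep, 40 mm wide, open at both sides.
- insert_reel_pocket (a point): Fixed foam insert, black over a grey base, top 20 mm above the worktop; block 96 x 96 mm with a round cut-out 57 mm in diameter, cut-out 12 mm deep. Point: middle of its floor, 8 mm above the worktop, z up. A finger channel as deep as the cut-out, 32 mm wide, runs right across the block along x through the point, open at both sides.
- insert_box_pocket (a point): Fixed foam insert, black over a grey base, top 20 mm above the worktop; block 96 x 100 mm with a rectangular cut-out 54 mm (x) by 74 mm (y), cut-out 12 mm deep. Point: middle of its floor, 8 mm above the worktop, z up. A finger channel as deep as the cut-out, 40 mm wide, runs right across the block along x through the point, open at both sides.
- cards: Bystander: small fanned stack of white and blue plastic opening cards, about 50 x 76 x 9 mm, lying flat and loose; origin under its middle. Leave it alone. (Not listed: a fixed wall shelf runs over the back of the worktop, front edge at x = 0.60 m, underside 0.52 m above the worktop; swing the arm across low and close in.)
Things that resemble listed ones, but are neither listed nor needed, are in the scene too. What is shaped like the part that bears insert_reel_pocket but purple is not meant.

How it is judged (in metres and radians):
At the end, for the whole second after the job is handed in: Meter, screwdriver (at its handle), reel and parts box each lie in the cut-out of their own shape: within 12 mm of its middle, down on its floor (within 5 mm), flat (0.12 rad), all but the round reel in line with it (0.2 rad), released and at rest; the opening cards not moved over 30 mm (horizontal distance between meter_center and insert_meter_pocket below 0.012 m and z of meter_center in the frame of insert_meter_pocket below 0.019 m and angle between each of meter_center, driver_handle, reel_center, spares_center's own z axis and vertical below 0.12 rad and linear speed of each of meter, driver, reel, spares below 0.02 m/s and angle between the y axis of meter_center and the y axis of insert_meter_pocket, either way round below 0.2 rad and horizontal distance between driver_handle and insert_driver_handle below 0.012 m and z of driver_handle in the frame of insert_driver_handle below 0.0155 m and angle between the y axis of driver_handle and the y axis of insert_driver_handle, either way round below 0.2 rad and horizontal distance between reel_center and insert_reel_pocket below 0.012 m and z of reel_center in the frame of insert_reel_pocket below 0.019 m and horizontal distance between spares_center and insert_box_pocket below 0.012 m and z of spares_center in the frame of insert_box_pocket below 0.0155 m and angle between the y axis of spares_center and the y axis of insert_box_pocket, either way round below 0.2 rad); the robot touches nothing.
It fails at once if the stack of opening cards is moved more than 30 mm (distance of cards from where it was at the start of the episode above 0.03 m).
It also fails if it takes over 109 s, if anything falls off the work surface, if the arm or the gripper's body presses on something with over 40 N, if the wrist force passes 120 N, or if a joint passes its speed limit or range.

## Working session

There is one attempt and no reset: what is moved stays moved. The work goes in short steps, Python scripts to look and compute and a tool call to move; the robot and the scene stay as the last step left them, time stands still between calls to the robot, and variables do not carry over. Pictures are saved under pics/ and viewed, at most 14 in all, crops included, and the job is handed in when it is done.

Besides the shell and the picture viewer there is one more tool, called after "Request:" as name([rows], argument=value, ...), one row to a line, values as JSON. arm_command: Moves the arm, as the interface text tells. Its arguments: {"type":"object","properties":{"motion":{"type":"array"}},"required":["motion"]}

```bash
mkdir -p pics; cat > h.py <<'E'
import numpy as np, cv2
from station import *
def snap(c,n=None):
    im=capture(c)
    if n: cv2.imwrite(f'pics/{n}.png',im[:,:,::-1])
    return im
def ray(c,rc,z,m=None):
    m=m or camera_model(c);R=np.array(m['R']);t=np.array(m['t'])
    d=R.T@np.array([(rc[1]-m['cx'])/m['fx'],(rc[0]-m['cy'])/m['fy'],1]);o=-R.T@t
    return o+d*(z-o[2])/d[2]
def proj(c,X):
    m=camera_model(c);p=np.array(m['R'])@np.array(X)+np.array(m['t'])
    return [round(m['fy']*p[1]/p[2]+m['cy'],1),round(m['fx']*p[0]/p[2]+m['cx'],1)]
E
python3 - <<'E'
from h import *
s=sense();print(s['tcp_pos'],s['ee_rot'],s['time_s'])
for c in ['scene','top']:
    snap(c,c+'0')
    m=camera_model(c);print(c,-np.array(m['R']).T@np.array(m['t']),m['fx'])
Z=dict(meter_center=.028,driver_handle=.02,reel_center=.028,spares_center=.029,insert_meter_pocket=.02,insert_driver_handle=.02,insert_reel_pocket=.02,insert_box_pocket=.02,cards=.009)
for n,z in Z.items():
    for f in find_in(n,'top')[:3]: print(n,round(f['p'],2),np.round(f['location']),np.round(ray('top',f['location'],z),3))
E
```

```text
[0.14219447 0.60802461 0.22948814] [[ 9.73680950e-01 -2.27914984e-01 -4.09011932e-04]
 [-2.27915339e-01 -9.73678724e-01 -2.08343779e-03]
 [ 7.66004758e-05  2.12182378e-03 -9.99997746e-01]] 0.0
scene [-0.28034772 -1.00244251  1.23463645] 510.12371345751023
top [ 0.25222992 -0.07464575  1.37149513] 429.94386834098174
meter_center 0.57 [210. 258.] [0.46  0.097 0.028]
reel_center 0.72 [188. 213.] [0.534 0.24  0.028]
spares_center 0.69 [206. 398.] [ 0.465 -0.347  0.029]
insert_meter_pocket 0.96 [206. 393.] [ 0.465 -0.333  0.02 ]
insert_driver_handle 0.69 [206. 166.] [0.482 0.388 0.02 ]
insert_reel_pocket 0.8 [197. 468.] [ 0.491 -0.575  0.02 ]
insert_box_pocket 0.7 [226. 214.] [0.413 0.234 0.02 ]
cards 0.56 [191. 311.] [ 0.521 -0.073  0.009]
cards 0.54 [186. 355.] [ 0.534 -0.216  0.009]
cards 0.52 [218. 360.] [ 0.431 -0.226  0.009]
```

```bash
python3 - <<'E'
import cv2
a=cv2.imread('pics/top0.png')[150:270,110:510]
cv2.imwrite('pics/top0c.png',cv2.resize(a,None,fx=2,fy=2,interpolation=cv2.INTER_CUBIC))
E
```

```text
(no output)
```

View pics/top0c.png

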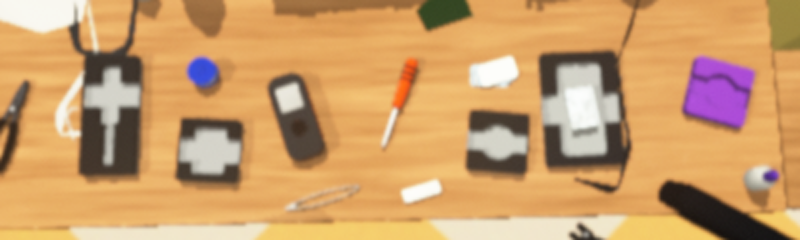

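View pics/scene0.png

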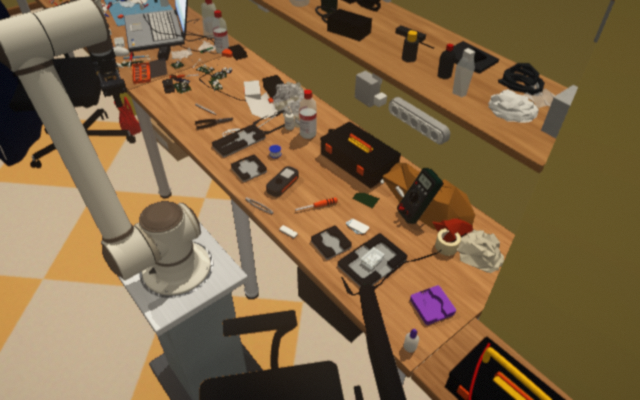

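The `top` picture shows two white flat things that could pass for the parts box or the cards. The cards are at (186,355) and a small white eraser-like block is at (245,320). The parts box is in the large insert at (204,400).

Other things and what could be mistaken for them:
- **Reel insert:** black one at (221,359). The purple decoy is at (197,468), so I exclude it.
- **Box insert:** (226,214).
- **Driver insert:** (206,166).
- **Meter:** (208,258). The standing meter at the back is a look-alike.
- **Driver:** (197,310).
- **Reel:** (186,211).

I'll move and look with the wrist camera on the way.

Request:
arm_command([
  [87,35,30,-5,0,0,-0.11],
  [87,35,33,-5,0,0,-0.12],
  [87,30,37,-5,0,0,0],
  [87,30,37,-5,0,0,0],
  [87,30,37,-5,0,0,0],
  [87,30,37,-5,0,0,0],
  [87,30,37,-5,0,0,0],
  [87,30,37,-5,0,0,0],
])

```text
time_s: 1.35
tcp_pos: [0.3813, 0.3108, 0.2712]
ee_rot: [[1.0, 0.001, 0.001], [0.001, -1.0, 0.001], [0.001, -0.001, -1.0]]
wrist_force: [0.9, 0.7, -0.3]
gripper_width: 0.998
gripper_force: 0.0
```

```bash
python3 - <<'E'
from h import *
s=sense();print(s['tcp_pos'],np.round(s['ee_rot'],3),s['time_s'])
m=camera_model('wrist');print(-np.array(m['R']).T@np.array(m['t']),np.round(m['R'],2),m['fx'])
print(ray('wrist',[200,320],0), ray('wrist',[0,0],0),ray('wrist',[399,639],0))
E
```

```text
[0.38127409 0.31082054 0.27121267] [[ 1.     0.001  0.001]
 [ 0.001 -1.     0.001]
 [ 0.001 -0.001 -1.   ]] 1.35
[0.44777659 0.3100865  0.42297736] [[ 0.   -1.   -0.  ]
 [-0.97 -0.    0.25]
 [-0.25 -0.   -0.97]] 280.1677080851648
[0.32609782 0.30558141 0.        ] [0.60171808 0.73087704 0.        ] [-0.07130605 -0.30878668  0.        ]
```

Request:
arm_command([
  [87,15,40,0,0,0,0],
  [87,15,40,0,0,0,0],
  [87,15,40,0,0,0,0],
  [87,0,0,0,0,0,0],
])

```text
time_s: 1.75
tcp_pos: [0.4261, 0.1888, 0.2709]
ee_rot: [[1.0, -0.005, 0.0], [-0.005, -1.0, -0.0], [0.0, 0.0, -1.0]]
wrist_force: [0.3, 0.4, -1.2]
gripper_width: 0.998
gripper_force: 0.0
```

```bash
python3 - <<'E'
from h import *
import pickle
im=snap('wrist','w1');pickle.dump(camera_model('wrist'),open('w1.pkl','wb'))
cv2.imwrite('pics/w1s.png',cv2.resize(im[:,:,::-1],(800,500),interpolation=cv2.INTER_CUBIC))
print(sense()['tcp_pos'])
E
```

```text
[0.42594001 0.19043371 0.27085938]
```

View pics/w1s.png

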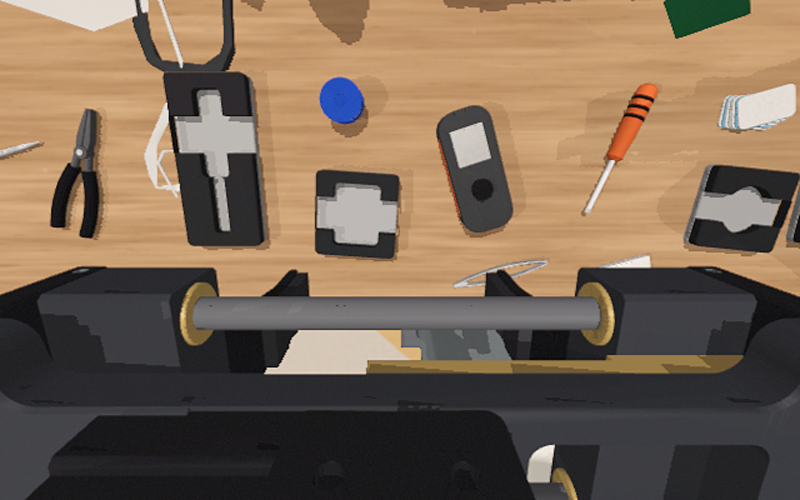

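Request:
arm_command([
  [87,3,49,0,0,0,0],
  [87,3,49,0,0,0,0],
  [87,3,49,0,0,0,0],
  [87,3,49,0,0,0,0],
  [87,3,49,0,0,0,0],
  [87,3,49,0,0,0,0],
  [87,3,49,0,0,0,0],
  [87,3,49,0,0,0,0],
])

```text
time_s: 2.6
tcp_pos: [0.45, -0.2007, 0.2709]
ee_rot: [[1.0, 0.002, 0.001], [0.002, -1.0, -0.0], [0.001, 0.0, -1.0]]
wrist_force: [1.3, -0.4, 1.5]
gripper_width: 0.998
gripper_force: 0.0
```

```bash
python3 - <<'E'
from h import *
import pickle
im=snap('wrist','w2');pickle.dump(camera_model('wrist'),open('w2.pkl','wb'))
cv2.imwrite('pics/w2s.png',cv2.resize(im[:,:,::-1],(800,500),interpolation=cv2.INTER_CUBIC))
print(sense()['tcp_pos'],sense()['time_s'])
E
```

```text
[ 0.45010972 -0.20617838  0.27048827] 2.65
```

View pics/w2s.png

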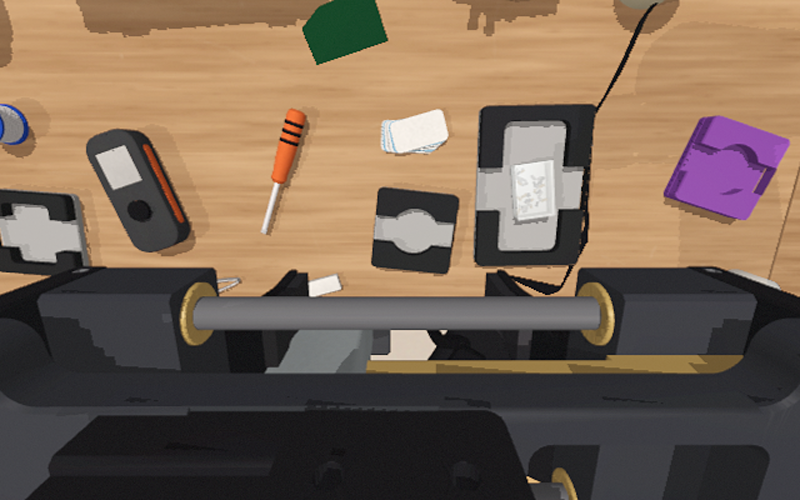

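Both wrist views show everything clearly. In w1 (800 wide): driver insert ~(212,160), reel (341,101), box insert (357,213), meter (475,168), driver (625,130). In w2: reel insert ~(415,230), meter insert ~(533,187) with the parts box at (533,190), cards (415,132), and purple decoy (727,168). I'll rectify these to metric maps.

```bash
python3 - <<'E'
from h import *
import pickle
def rect(n,y0,y1,x0,x1,z,s):
    m=pickle.load(open(n+'.pkl','rb'));im=cv2.imread(f'pics/{n}.png')
    H,W=int((x1-x0)*s),int((y0-y1)*s);v,u=np.mgrid[0:H,0:W]
    X=np.stack([x1-v/s,y0-u/s,0*u+z],-1)@np.array(m['R']).T+np.array(m['t'])
    o=cv2.remap(im,(m['fx']*X[...,0]/X[...,2]+m['cx']).astype(np.float32),(m['fy']*X[...,1]/X[...,2]+m['cy']).astype(np.float32),cv2.INTER_CUBIC)
    return o
cv2.imwrite('pics/r1.png',rect('w1',.45,.05,.36,.60,.02,2000))
cv2.imwrite('pics/r2.png',rect('w2',-.02,-.42,.36,.60,.02,2000))
E
```

```text
(no output)
```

View pics/r1.png

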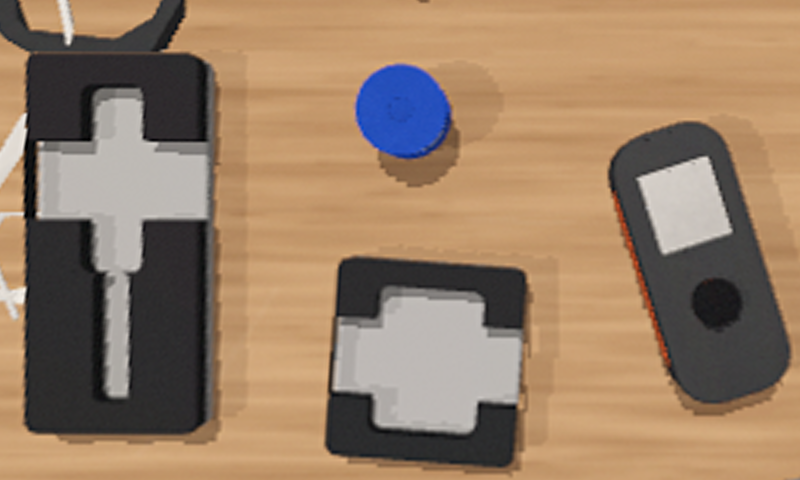

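View pics/r2.png

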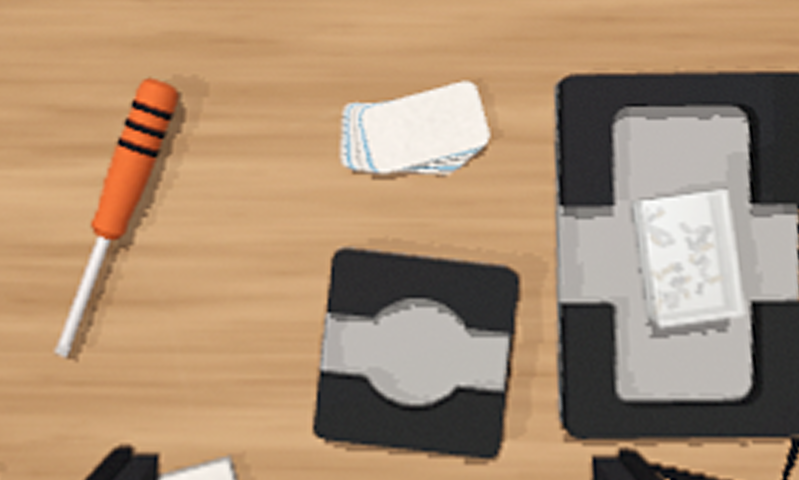

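Estimates from the maps, as world (x, y) and yaw, using the known heights; the measured sizes match the given ones to within 2–3 mm:

| Thing | x, y (m) | Yaw |
|---|---|---|
| Parts box | (.472, -.361) | +6.5° |
| Meter insert | (.4725, -.362) | +0.4° |
| Box insert | (.419, .237) | -3.7° |
| Reel | (.5435, .247) | any |
| Meter | (.4695, .102) | +16.5° |
| Driver | (.520, -.084) | -19° |
| Reel insert | (.423, -.228) | -5.5° |
| Driver insert | (.510, .393) | about 0° |

I'll pick up the parts box first.

Request:
arm_command([
  [80,5.5,39,22,0,0,0],
  [80,5.5,39,22,0,0,0],
  [80,5.5,39,22,0,0,0],
  [80,5.5,38,22,0,0,-0.11],
  [80,0,0,45,0,0,0],
  [80,0,0,40,0,0,0],
  [80,0,0,0,0,0,0],
])

```text
time_s: 3.35
tcp_pos: [0.4682, -0.3521, 0.0915]
ee_rot: [[0.994, 0.109, -0.012], [0.109, -0.994, 0.006], [-0.011, -0.007, -1.0]]
wrist_force: [-1.8, 0.1, 0.4]
gripper_width: 0.916
gripper_force: 0.0
```

```bash
cat >> h.py <<'E'
def go(x,y,z,yaw):
    s=sense();R=np.array(s['ee_rot']);p=np.array(s['tcp_pos'])
    c=np.degrees(np.arctan2(R[1,0],R[0,0]))
    d=R.T@(np.array([x,y,z])-p)*1000
    print('t',s['time_s'],'at',np.round(p,4),'yaw',round(c,2),'| delta mm',np.round(d,1),'rz',round(-np.radians(yaw-c),3))
E
python3 - <<'E'
from h import *
go(.472,-.361,.018,6.5)
im=snap('wrist','w3')
z=lambda X:proj('wrist',X)
print(z([.472,-.361,.029]))
cv2.imwrite('pics/w3c.png',cv2.resize(im[:,:,::-1][:270],None,fx=1.25,fy=1.25))
E
```

```text
t 3.35 at [ 0.4682 -0.3521  0.0915] yaw 6.28 | delta mm [ 3.6  9.8 73.4] rz -0.004
[np.float64(203.3), np.float64(326.0)]
```

View pics/w3c.png

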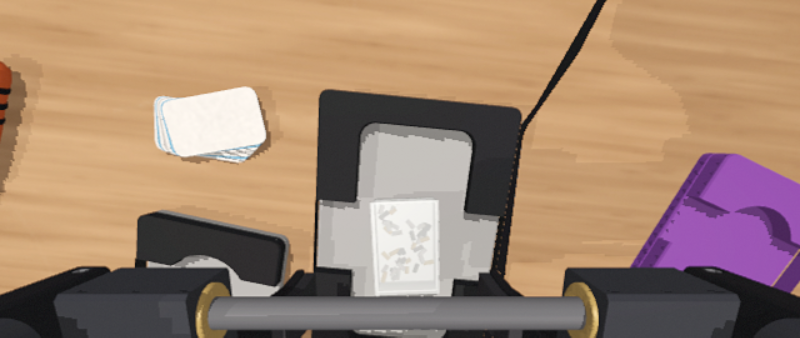

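Parts box sits between the fingers as predicted: centre about (198,324) in the image against (203,326) predicted. Going down.

Request:
arm_command([
  [80,0,0,25,0,0,0],
  [80,0,0,25,0,0,0],
  [80,0,0,0,0,0,0],
  [80,0,0,0,0,0,0],
])

```text
time_s: 3.8
tcp_pos: [0.4735, -0.3549, 0.05]
ee_rot: [[0.994, 0.112, 0.003], [0.112, -0.994, -0.002], [0.003, 0.002, -1.0]]
wrist_force: [0.4, -0.7, 0.9]
gripper_width: 0.921
gripper_force: 0.0
```

```bash
python3 - <<'E'
from h import *
go(.472,-.361,.018,6.5)
E
```

```text
t 3.8 at [ 0.4735 -0.3549  0.05  ] yaw 6.42 | delta mm [-2.2  5.9 32. ] rz -0.001
```

Request:
arm_command([
  [80,-2,6,10,0,0,0],
  [80,0,0,12,0,0,0],
  [80,0,0,10,0,0,0],
  [80,0,0,0,0,0,0],
  [30,0,0,0,0,0,0],
  [30,0,0,0,0,0,0],
  [30,0,0,0,0,0,0],
  [30,0,0,0,0,0,0],
])

```text
time_s: 4.6
tcp_pos: [0.4709, -0.3608, 0.0164]
ee_rot: [[0.994, 0.111, 0.001], [0.111, -0.994, -0.001], [0.001, 0.001, -1.0]]
wrist_force: [-0.3, 2.8, 7.2]
gripper_width: 0.64
gripper_force: 3.7
```

Request:
arm_command([
  [30,0,0,0,0,0,0],
  [30,0,0,0,0,0,0],
])

```text
time_s: 4.8
tcp_pos: [0.471, -0.3608, 0.0165]
ee_rot: [[0.994, 0.111, 0.001], [0.111, -0.994, -0.001], [0.001, 0.001, -1.0]]
wrist_force: [0.1, 2.7, 8.0]
gripper_width: 0.483
gripper_force: 30.7
```

Request:
arm_command([
  [30,0,0,-40,0,0,0.088],
  [30,0,0,-40,0,0,0.088],
  [30,-7,-45.6,0,0,0,0],
  [30,-7,-45.6,0,0,0,0],
  [30,-7,-45.6,0,0,0,0],
  [30,-7,-45.6,0,0,0,0],
  [30,-7,-45.6,0,0,0,0],
  [30,-7,-45.6,0,0,0,0],
])

```text
time_s: 5.6
tcp_pos: [0.4456, -0.0834, 0.0951]
ee_rot: [[0.998, -0.066, -0.001], [-0.066, -0.998, -0.0], [-0.001, 0.0, -1.0]]
wrist_force: [0.8, 0.4, -0.7]
gripper_width: 0.482
gripper_force: 29.9
```

Request:
arm_command([
  [30,-7,-45.6,0,0,0,0],
  [30,-7,-45.6,0,0,0,0],
  [30,-7,-45.6,0,0,0,0],
  [30,-7,-45.6,0,0,0,0],
  [30,-7,-45.6,0,0,0,0],
  [30,-7,-45.6,0,0,0,0],
  [30,0,0,0,0,0,0],
  [30,0,0,0,0,0,0],
])

```text
time_s: 6.4
tcp_pos: [0.4217, 0.1915, 0.0948]
ee_rot: [[0.998, -0.064, -0.001], [-0.064, -0.998, -0.001], [-0.001, 0.001, -1.0]]
wrist_force: [0.3, 0.2, -0.3]
gripper_width: 0.482
gripper_force: 29.9
```

```bash
python3 - <<'E'
from h import *
go(.419,.237,.018,-3.7)
s=sense();print(s['gripper_width'],s['gripper_force'])
im=snap('wrist','w4')
print([proj('wrist',[.4191+.05*sx*.998+.048*sy*.064,.2367-.05*sx*.064+.048*sy,.02]) for sx,sy in [(1,1),(1,-1),(0,0)]])
cv2.imwrite('pics/w4c.png',cv2.resize(im[:,:,::-1][:270],None,fx=1.25,fy=1.25))
E
```

```text
t 6.4 at [0.4217 0.1915 0.0948] yaw -3.65 | delta mm [ -5.5 -45.3  76.8] rz 0.001
0.48186746655605905 29.927266985177994
[[np.float64(148.4), np.float64(198.6)], [np.float64(148.2), np.float64(318.5)], [np.float64(207.8), np.float64(261.8)]]
```

View pics/w4c.png

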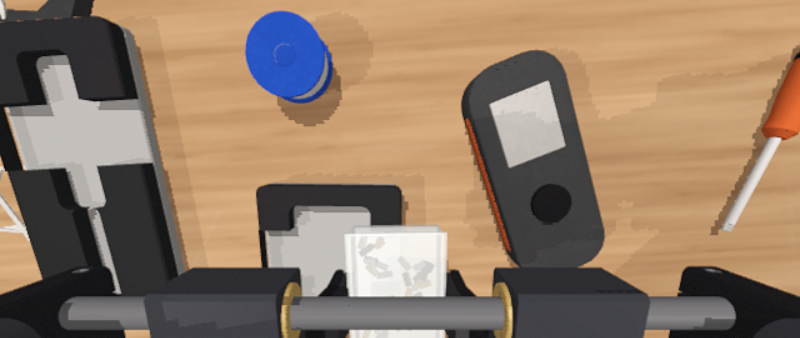

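Request:
arm_command([
  [30,-5.5,-43,0,0,0,0],
  [30,0,0,20,0,0,0],
  [30,0,0,15,0,0,0],
  [30,0,0,0,0,0,0],
  [30,0,0,0,0,0,0],
])

```text
time_s: 6.95
tcp_pos: [0.4199, 0.2329, 0.0605]
ee_rot: [[0.998, -0.067, -0.001], [-0.067, -0.998, -0.001], [-0.0, 0.001, -1.0]]
wrist_force: [0.1, 0.4, 0.6]
gripper_width: 0.482
gripper_force: 29.9
```

```bash
python3 - <<'E'
from h import *
go(.419,.235,.018,-3.7)
im=snap('wrist','w5')
print([proj('wrist',[.4191+.05*sx*.998+.048*sy*.064,.235-.05*sx*.064+.048*sy,.02]) for sx,sy in [(1,1),(1,-1)]])
cv2.imwrite('pics/w5c.png',cv2.resize(im[:,:,::-1][80:240,160:480],None,fx=2.5,fy=2.5))
E
```

```text
t 6.95 at [0.4199 0.2329 0.0605] yaw -3.86 | delta mm [-1.1 -2.1 42.5] rz -0.003
[[np.float64(147.2), np.float64(243.0)], [np.float64(146.7), np.float64(383.9)]]
```

View pics/w5c.png

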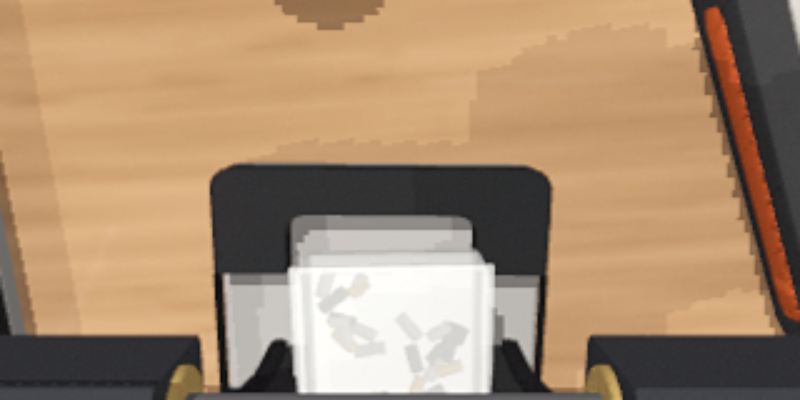

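Insert centre is at column 381 of the crop and the box at 391, so only 1–2 mm off. Lowering.

Request:
arm_command([
  [30,-1,-1.5,14,0,0,0],
  [30,0,0,14,0,0,0],
  [30,0,0,13,0,0,0],
  [30,0,0,0,0,0,0],
  [30,0,0,0,0,0,0],
  [60,0,0,0,0,0,0],
  [60,0,0,0,0,0,0],
  [60,0,0,0,0,0,0],
])

```text
time_s: 7.8
tcp_pos: [0.4192, 0.236, 0.0202]
ee_rot: [[0.998, -0.066, 0.001], [-0.066, -0.998, 0.001], [0.001, -0.001, -1.0]]
wrist_force: [0.4, -0.1, 0.7]
gripper_width: 0.648
gripper_force: 0.0
```

```bash
python3 - <<'E'
from h import *
go(.4695,.102,.08,16.5)
E
```

```text
t 7.8 at [0.4192 0.236  0.0202] yaw -3.77 | delta mm [ 59.1 130.3 -59.9] rz -0.354
```

Request:
arm_command([
  [60,0,0,-40,0,0,0],
  [87,0,0,-40,0,0,0],
  [87,20,43.5,0,0,0,0],
  [87,20,43.5,0,0,0,0],
  [87,20,43.5,0,0,0,-0.118],
  [87,0,0,0,0,0,-0.118],
  [87,0,0,0,0,0,-0.118],
  [87,0,0,0,0,0,0],
])

```text
time_s: 8.6
tcp_pos: [0.4702, 0.1012, 0.0998]
ee_rot: [[0.959, 0.282, 0.0], [0.282, -0.959, 0.0], [0.0, -0.0, -1.0]]
wrist_force: [-0.3, 0.3, -0.2]
gripper_width: 1.0
gripper_force: 0.0
```

Request:
arm_command([
  [87,0,0,0,0,0,0],
])

```text
time_s: 8.7
tcp_pos: [0.4701, 0.1018, 0.0997]
ee_rot: [[0.96, 0.281, 0.0], [0.281, -0.96, 0.0], [0.0, -0.0, -1.0]]
wrist_force: [-0.5, 0.5, -0.1]
gripper_width: 1.0
gripper_force: 0.0
```

```bash
python3 - <<'E'
from h import *
go(.4695,.102,.014,16.5)
im=snap('wrist','w6')
c,s=np.cos(np.radians(16.5)),np.sin(np.radians(16.5))
for a,b in [(.07,0),(.03,.031),(.03,-.031)]: print(proj('wrist',[.4695+a*c-b*s,.102+a*s+b*c,.028]))
cv2.imwrite('pics/w6c.png',cv2.resize(im[:,:,::-1][:240],None,fx=1.25,fy=1.25))
E
```

```text
t 8.7 at [0.4701 0.1018 0.0997] yaw 16.34 | delta mm [-0.5 -0.3 85.7] rz -0.003
[np.float64(115.7), np.float64(316.2)]
[np.float64(167.2), np.float64(277.8)]
[np.float64(167.1), np.float64(354.8)]
```

View pics/w6c.png

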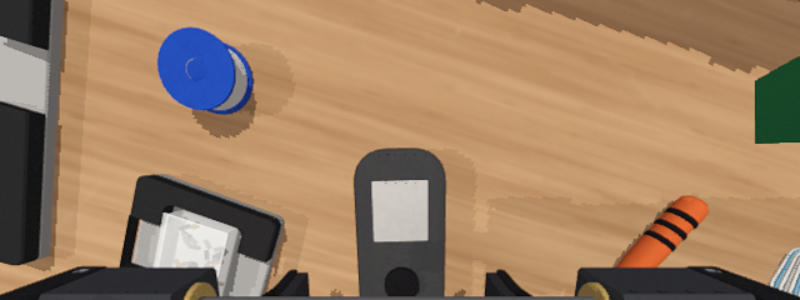

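Meter is vertical in the tool frame and centred between the fingers within about 3 mm. The parts box lies in its insert. Going down to grasp.

Request:
arm_command([
  [87,-2,2,30,0,0,0],
  [87,0,0,30,0,0,0],
  [87,0,0,15,0,0,0],
  [87,0,0,10,0,0,0],
  [87,0,0,0,0,0,0],
  [50,0,0,0,0,0,0],
  [50,0,0,0,0,0,0],
  [50,0,0,0,0,0,0],
])

```text
time_s: 9.55
tcp_pos: [0.4693, 0.0997, 0.0155]
ee_rot: [[0.959, 0.284, 0.002], [0.284, -0.959, 0.001], [0.002, -0.0, -1.0]]
wrist_force: [0.5, -0.4, 0.3]
gripper_width: 0.81
gripper_force: 0.0
```

Request:
arm_command([
  [50,0,0,0,0,0,0],
  [50,0,0,0,0,0,0],
])

```text
time_s: 9.75
tcp_pos: [0.469, 0.0993, 0.0151]
ee_rot: [[0.959, 0.284, 0.001], [0.284, -0.959, 0.0], [0.001, 0.0, -1.0]]
wrist_force: [-0.6, 0.3, 4.1]
gripper_width: 0.689
gripper_force: 29.9
```

Request:
arm_command([
  [50,0,0,-40,0,0,0],
  [50,0,0,-40,0,0,0.14],
  [50,0,0,0,0,0,0.14],
  [50,0,46,0,0,0,0],
  [50,0,46,0,0,0,0],
  [50,0,46,0,0,0,0],
  [50,0,46,0,0,0,0],
  [50,0,46,0,0,0,0],
])

```text
time_s: 10.55
tcp_pos: [0.4695, -0.1323, 0.0941]
ee_rot: [[1.0, 0.007, -0.001], [0.007, -1.0, 0.0], [-0.001, -0.0, -1.0]]
wrist_force: [1.2, 0.6, -2.8]
gripper_width: 0.687
gripper_force: 29.9
```

Request:
arm_command([
  [50,0,46,0,0,0,0],
  [50,0,46,0,0,0,0],
  [50,0,46,0,0,0,0],
  [50,0,46,0,0,0,0],
  [50,0,46,0,0,0,0],
  [50,0,0,0,0,0,0],
  [50,0,0,0,0,0,0],
])

```text
time_s: 11.25
tcp_pos: [0.4707, -0.3611, 0.0932]
ee_rot: [[1.0, 0.004, -0.002], [0.004, -1.0, 0.002], [-0.002, -0.002, -1.0]]
wrist_force: [-0.6, 1.1, -2.3]
gripper_width: 0.686
gripper_force: 29.9
```

```bash
python3 - <<'E'
from h import *
go(.4725,-.362,.022,.4)
print(sense()['gripper_width'])
E
```

```text
t 11.25 at [ 0.4707 -0.3611  0.0932] yaw 0.24 | delta mm [ 1.9  1.  71.2] rz -0.003
0.6859793657447927
```

Request:
arm_command([
  [50,2,1,20,0,0,0],
  [50,0,0,18,0,0,0],
  [50,0,0,0,0,0,0],
  [50,0,0,0,0,0,0],
])

```text
time_s: 11.65
tcp_pos: [0.4741, -0.3605, 0.0565]
ee_rot: [[1.0, 0.009, -0.001], [0.009, -1.0, 0.0], [-0.001, -0.0, -1.0]]
wrist_force: [0.4, 0.7, -2.2]
gripper_width: 0.69
gripper_force: 29.9
```

```bash
python3 - <<'E'
from h import *
go(.4725,-.362,.022,.4)
im=snap('wrist','w7')
print([np.round((np.array(proj('wrist',[.4725+a,-.362+b,.02]))-[60,160])*2.5) for a,b in [(.092,.062),(.092,-.062),(.076,.0365),(.076,-.0365)]])
print([np.round((np.array(proj('wrist',[.4725+.07,-.362+b,.064]))-[60,160])*2.5) for b in [.031,-.031]])
cv2.imwrite('pics/w7c.png',cv2.resize(im[:,:,::-1][60:240,160:480],None,fx=2.5,fy=2.5))
E
```

```text
t 11.65 at [ 0.4741 -0.3605  0.0565] yaw 0.53 | delta mm [-1.6  1.4 34.5] rz 0.002
[array([ 53., 152.]), array([ 58., 641.]), array([120., 255.]), array([122., 537.])]
[array([142., 242.]), array([145., 552.])]
```

View pics/w7c.png

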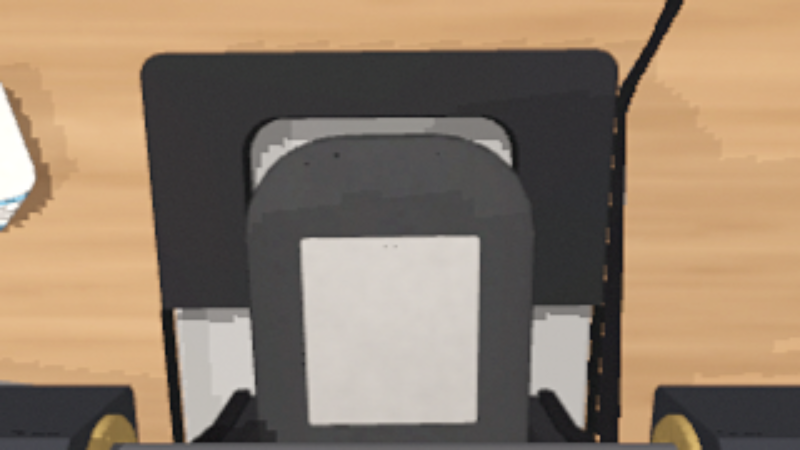

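Crop shows the cut-out centre at column 382 and the meter at 389, so the pocket is about 3–4 mm further to +y. Correcting, then lowering.

Request:
arm_command([
  [50,-1,-2.5,12,0,0,0],
  [50,0,0,12,0,0,0],
  [50,0,0,9,0,0,0],
  [50,0,0,0,0,0,0],
  [50,0,0,0,0,0,0],
])

```text
time_s: 12.2
tcp_pos: [0.4729, -0.3591, 0.0229]
ee_rot: [[1.0, 0.007, -0.001], [0.007, -1.0, 0.0], [-0.001, -0.0, -1.0]]
wrist_force: [-0.4, 0.5, -3.1]
gripper_width: 0.687
gripper_force: 29.9
```

Request:
arm_command([
  [87,0,0,0,0,0,0],
  [87,0,0,0,0,0,0],
  [87,0,0,0,0,0,0],
])

```text
time_s: 12.5
tcp_pos: [0.4735, -0.3595, 0.024]
ee_rot: [[1.0, 0.008, 0.001], [0.008, -1.0, -0.001], [0.001, 0.001, -1.0]]
wrist_force: [0.6, 0.4, 0.4]
gripper_width: 0.874
gripper_force: 0.0
```

```bash
python3 - <<'E'
from h import *
go(.520,-.084,.1,-19)
E
```

```text
t 12.5 at [ 0.4735 -0.3595  0.024 ] yaw 0.43 | delta mm [  48.6 -275.1  -76.1] rz 0.339
```

Request:
arm_command([
  [87,0,0,-38,0,0,0],
  [87,0,0,-40,0,0,0],
  [87,8,-46,0,0,0,0],
  [87,8,-46,0,0,0,0],
  [87,8,-46,0,0,0,0],
  [87,8,-46,0,0,0,0],
  [87,8,-46,0,0,0,0],
  [87,8,-46,0,0,0,0.113],
])

```text
time_s: 13.3
tcp_pos: [0.5194, -0.081, 0.1022]
ee_rot: [[0.994, -0.108, 0.002], [-0.108, -0.994, 0.0], [0.002, -0.0, -1.0]]
wrist_force: [1.1, -0.1, -0.1]
gripper_width: 0.998
gripper_force: 0.0
```

Request:
arm_command([
  [87,0,0,0,0,0,0.113],
  [87,0,0,0,0,0,0.113],
  [87,0,0,0,0,0,0],
  [87,0,0,0,0,0,0],
])

```text
time_s: 13.7
tcp_pos: [0.5191, -0.0829, 0.1018]
ee_rot: [[0.946, -0.323, 0.001], [-0.323, -0.946, 0.0], [0.001, -0.0, -1.0]]
wrist_force: [-1.3, -0.5, 0.6]
gripper_width: 0.996
gripper_force: 0.0
```

```bash
python3 - <<'E'
from h import *
go(.520,-.084,.011,-19)
im=snap('wrist','w8')
c,s=np.cos(np.radians(-19)),np.sin(np.radians(-19))
for a in (-.042,0,.043): print(np.array(proj('wrist',[.520+a*c,-.084+a*s,.0105]))*1.25)
cv2.imwrite('pics/w8c.png',cv2.resize(im[:,:,::-1][:260],None,fx=1.25,fy=1.25))
E
```

```text
t 13.7 at [ 0.5191 -0.0829  0.1018] yaw -18.86 | delta mm [ 1.1  0.8 90.8] rz 0.002
[298.5   395.625]
[244.375 395.75 ]
[184.   395.75]
```

View pics/w8c.png

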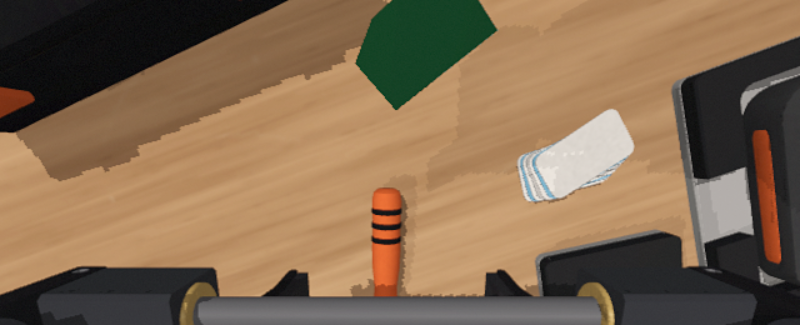

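Driver handle is upright in the view at column 387 against the jaw centre at 395, about 6 mm to tool -y. Cards are undisturbed and the meter is seated in its insert.

Request:
arm_command([
  [60,-1.5,-5.5,30,0,0,0],
  [60,0,0,30,0,0,0],
  [60,0,0,20,0,0,0],
  [60,0,0,10,0,0,0],
  [60,0,0,0,0,0,0],
  [10,0,0,0,0,0,0],
  [10,0,0,0,0,0,0],
  [10,0,0,0,0,0,0],
])

```text
time_s: 14.55
tcp_pos: [0.5202, -0.0771, 0.0126]
ee_rot: [[0.946, -0.325, 0.002], [-0.325, -0.946, 0.0], [0.002, -0.001, -1.0]]
wrist_force: [0.2, -0.5, 1.4]
gripper_width: 0.499
gripper_force: 0.0
```

Request:
arm_command([
  [10,0,0,0,0,0,0],
  [10,0,0,0,0,0,0],
  [10,0,0,0,0,0,0],
])

```text
time_s: 14.85
tcp_pos: [0.5196, -0.0771, 0.0118]
ee_rot: [[0.946, -0.325, 0.001], [-0.325, -0.946, 0.0], [0.001, -0.0, -1.0]]
wrist_force: [-0.6, 0.5, 2.9]
gripper_width: 0.233
gripper_force: 30.0
```

```bash
python3 - <<'E'
from h import *
go(.510,.393,.1,0)
E
```

```text
t 14.85 at [ 0.5196 -0.0771  0.0118] yaw -18.99 | delta mm [-162.  -441.4  -88.1] rz -0.331
```

Request:
arm_command([
  [10,0,0,-40,0,0,-0.11],
  [10,0,0,-40,0,0,-0.11],
  [10,0,0,0,0,0,-0.11],
  [10,-1,-47,0,0,0,0],
  [10,-1,-47,0,0,0,0],
  [10,-1,-47,0,0,0,0],
  [10,-1,-47,0,0,0,0],
  [10,-1,-47,0,0,0,0],
])

```text
time_s: 15.65
tcp_pos: [0.5143, 0.1596, 0.0916]
ee_rot: [[1.0, -0.001, -0.0], [-0.001, -1.0, -0.0], [-0.0, 0.0, -1.0]]
wrist_force: [1.0, -0.4, -1.0]
gripper_width: 0.235
gripper_force: 30.0
```

Request:
arm_command([
  [10,-1,-47,0,0,0,0],
  [10,-1,-47,0,0,0,0],
  [10,-1,-47,0,0,0,0],
  [10,-1,-47,0,0,0,0],
  [10,-1,-45,15,0,0,0],
  [10,0,0,20,0,0,0],
  [10,0,0,0,0,0,0],
  [10,0,0,0,0,0,0],
])

```text
time_s: 16.45
tcp_pos: [0.5098, 0.3901, 0.0561]
ee_rot: [[1.0, -0.002, -0.001], [-0.002, -1.0, -0.002], [-0.001, 0.002, -1.0]]
wrist_force: [-0.4, -0.0, 0.8]
gripper_width: 0.231
gripper_force: 30.0
```

```bash
python3 - <<'E'
from h import *
go(.510,.393,.020,0)
print(sense()['gripper_width'])
im=snap('wrist','w9')
q=lambda X:np.round((np.array(proj('wrist',X))-[60,160])*2.5)
print([q([.51+a,.393+b,.02]) for a,b in [(.048,.0155),(.048,-.0155),(.048,0)]])
p=sense()['tcp_pos']; print(q([p[0]+.043,p[1],p[2]+.001]))
cv2.imwrite('pics/w9c.png',cv2.resize(im[:,:,::-1][60:240,160:480],None,fx=2.5,fy=2.5))
E
```

```text
t 16.45 at [0.5098 0.3901 0.0561] yaw -0.09 | delta mm [ 0.2 -3.  36.1] rz -0.002
0.23149858921476926
[array([223., 322.]), array([223., 437.]), array([223., 379.])]
[262. 389.]
```

View pics/w9c.png

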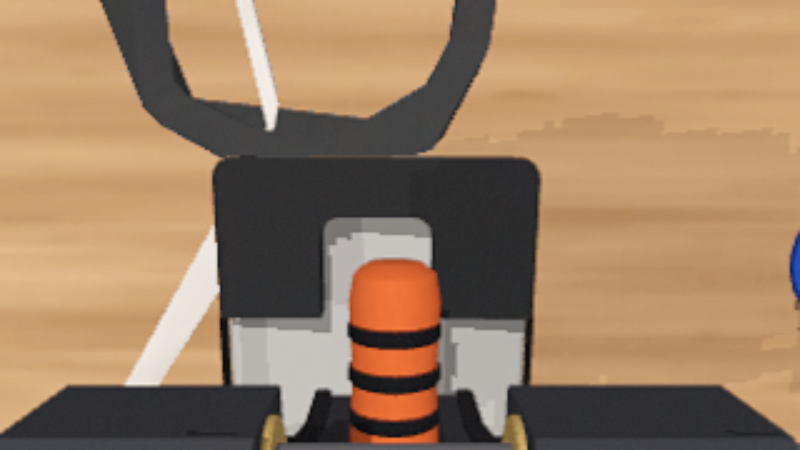

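Cut-out centre is at column 377 and the driver at 395, about 3.5–4 mm off. Shifting, then lowering.

Request:
arm_command([
  [10,1,-3.8,5,0,0,0],
  [10,0,0,13,0,0,0],
  [10,0,0,10,0,0,0],
  [10,0,0,7,0,0,0],
  [10,0,0,0,0,0,0],
  [10,0,0,0,0,0,0],
])

```text
time_s: 17.1
tcp_pos: [0.5111, 0.3945, 0.0211]
ee_rot: [[1.0, -0.002, -0.0], [-0.002, -1.0, -0.001], [-0.0, 0.001, -1.0]]
wrist_force: [0.7, -0.8, -0.4]
gripper_width: 0.238
gripper_force: 30.0
```

Request:
arm_command([
  [50,0,0,0,0,0,0],
  [50,0,0,0,0,0,0],
  [50,0,0,0,0,0,0],
])

```text
time_s: 17.4
tcp_pos: [0.5112, 0.3948, 0.0217]
ee_rot: [[1.0, -0.001, 0.0], [-0.001, -1.0, 0.0], [0.0, -0.0, -1.0]]
wrist_force: [0.4, -0.5, -0.1]
gripper_width: 0.428
gripper_force: 0.0
```

```bash
python3 - <<'E'
from h import *
go(.5435,.2473,.1,0)
E
```

```text
t 17.4 at [0.5112 0.3948 0.0217] yaw -0.08 | delta mm [ 32.5 147.4 -78.3] rz -0.001
```

Request:
arm_command([
  [50,0,0,-39,0,0,0],
  [80,0,0,-39,0,0,0],
  [80,8,37,0,0,0,0],
  [80,8,37,0,0,0,0],
  [80,8,37,0,0,0,0],
  [80,8,36,0,0,0,0],
  [80,0,0,0,0,0,0],
  [80,0,0,0,0,0,0],
])

```text
time_s: 18.2
tcp_pos: [0.5433, 0.247, 0.0999]
ee_rot: [[1.0, -0.003, 0.001], [-0.003, -1.0, 0.0], [0.001, -0.0, -1.0]]
wrist_force: [0.2, 1.1, 0.2]
gripper_width: 0.918
gripper_force: 0.0
```

```bash
python3 - <<'E'
from h import *
go(.5435,.2473,.014,0)
im=snap('wrist','w10')
print(np.array(proj('wrist',[.5435,.2473,.028]))*1.25,np.array(proj('wrist',[.5435,.2473+.0225,.028]))*1.25)
cv2.imwrite('pics/w10c.png',cv2.resize(im[:,:,::-1][:260],None,fx=1.25,fy=1.25))
E
```

```text
t 18.2 at [0.5433 0.247  0.0999] yaw -0.17 | delta mm [ 0.2 -0.3 85.9] rz -0.003
[252.75  396.125] [252.75 362.25]
```

View pics/w10c.png

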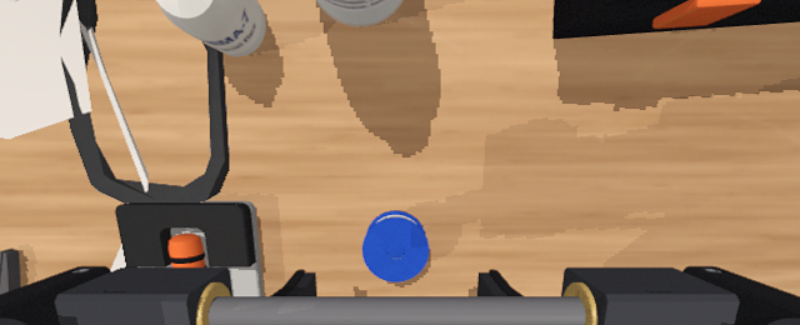

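Reel disc is at (396,248) against (396,253) predicted, and the driver handle is in its cut-out. Descending.

Request:
arm_command([
  [80,2,0,30,0,0,0],
  [80,0,0,30,0,0,0],
  [80,0,0,17,0,0,0],
  [80,0,0,8,0,0,0],
  [80,0,0,0,0,0,0],
  [30,0,0,0,0,0,0],
  [30,0,0,0,0,0,0],
  [30,0,0,0,0,0,0],
])

```text
time_s: 19.05
tcp_pos: [0.5455, 0.2482, 0.0157]
ee_rot: [[1.0, -0.001, 0.002], [-0.001, -1.0, 0.001], [0.002, -0.001, -1.0]]
wrist_force: [-0.1, 0.9, 0.9]
gripper_width: 0.731
gripper_force: 0.0
```

Request:
arm_command([
  [30,0,0,0,0,0,0],
  [30,0,0,0,0,0,0],
  [30,0,0,0,0,0,0],
])

```text
time_s: 19.35
tcp_pos: [0.5451, 0.2477, 0.015]
ee_rot: [[1.0, -0.001, 0.001], [-0.001, -1.0, 0.0], [0.001, -0.0, -1.0]]
wrist_force: [-0.1, -0.6, 3.2]
gripper_width: 0.486
gripper_force: 30.6
```

```bash
python3 - <<'E'
from h import *
go(.4233,-.2265,.1,-5.5)
E
```

```text
t 19.35 at [0.5451 0.2477 0.015 ] yaw -0.08 | delta mm [-121.1  474.3  -85.2] rz 0.095
```

Request:
arm_command([
  [30,0,0,-40,0,0,0],
  [30,0,0,-40,0,0,0],
  [30,-12,47.4,0,0,0,0],
  [30,-12,47.4,0,0,0,0],
  [30,-12,47.4,0,0,0,0],
  [30,-12,47.4,0,0,0,0],
  [30,-12,47.4,0,0,0,0],
  [30,-12,47.4,0,0,0,0],
])

```text
time_s: 20.15
tcp_pos: [0.4713, -0.0384, 0.0945]
ee_rot: [[1.0, -0.001, -0.0], [-0.001, -1.0, 0.0], [-0.0, -0.0, -1.0]]
wrist_force: [1.3, 0.2, -1.1]
gripper_width: 0.492
gripper_force: 30.7
```

Request:
arm_command([
  [30,-12,47.4,0,0,0,0],
  [30,-12,47.4,0,0,0,0],
  [30,-12,47.4,0,0,0,0],
  [30,-13,47.4,0,0,0,0],
  [30,0,0,17,0,0,0.095],
  [30,0,0,17,0,0,0],
  [30,0,0,0,0,0,0],
  [30,0,0,0,0,0,0],
])

```text
time_s: 20.95
tcp_pos: [0.4231, -0.2262, 0.0605]
ee_rot: [[0.995, -0.096, -0.001], [-0.096, -0.995, -0.0], [-0.001, 0.0, -1.0]]
wrist_force: [0.1, -0.1, -0.1]
gripper_width: 0.487
gripper_force: 30.6
```

```bash
python3 - <<'E'
from h import *
go(.4233,-.2279,.023,-5.5)
print(sense()['gripper_width'])
im=snap('wrist','w11')
q=lambda X:np.round((np.array(proj('wrist',X))-[60,160])*2.5)
c,s=np.cos(np.radians(-5.5)),np.sin(np.radians(-5.5))
print('ins',[q([.4233+a*c-b*s,-.2279+a*s+b*c,.02]) for a,b in [(.048,.048),(.048,-.048),(.0285,0)]])
p=sense()['tcp_pos']; print('reel top front/left',q([p[0]+.0225*c,p[1]+.0225*s,p[2]+.013]),q([p[0]-.0225*s,p[1]+.0225*c,p[2]+.013]))
cv2.imwrite('pics/w11c.png',cv2.resize(im[:,:,::-1][60:240,160:480],None,fx=2.5,fy=2.5))
E
```

```text
t 20.95 at [ 0.4231 -0.2262  0.0605] yaw -5.51 | delta mm [ 0.4  1.6 37.5] rz -0.0
0.4871202435991136
ins [array([221., 221.]), array([221., 572.]), array([291., 396.])]
reel top front/left [369. 389.] [469. 284.]
```

View pics/w11c.png

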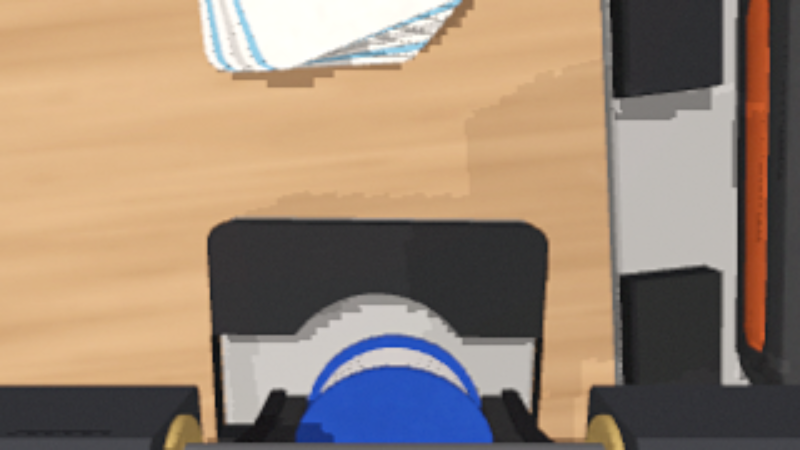

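Cut-out centre is at column 378 and the reel at 395, so about 4 mm toward tool -y. Shifting, then lowering.

Request:
arm_command([
  [30,0,-4.2,5,0,0,0],
  [30,0,0,14,0,0,0],
  [30,0,0,11,0,0,0],
  [30,0,0,6,0,0,0],
  [30,0,0,0,0,0,0],
  [30,0,0,0,0,0,0],
])

```text
time_s: 21.6
tcp_pos: [0.4239, -0.222, 0.0247]
ee_rot: [[0.995, -0.096, 0.0], [-0.096, -0.995, -0.0], [0.0, 0.0, -1.0]]
wrist_force: [0.1, 0.2, -1.3]
gripper_width: 0.487
gripper_force: 30.6
```

Request:
arm_command([
  [70,0,0,0,0,0,0],
  [70,0,0,0,0,0,0],
  [70,0,0,0,0,0,0],
  [70,0,0,-30,0,0,0],
  [70,0,0,-45,0,0,0],
  [70,-20,0,-45,0,0,0],
  [70,-40,-20,-20,0,0,0],
  [70,0,0,0,0,0,0],
])

```text
time_s: 22.4
tcp_pos: [0.3634, -0.1953, 0.1678]
ee_rot: [[0.995, -0.096, 0.006], [-0.096, -0.995, 0.0], [0.006, -0.001, -1.0]]
wrist_force: [-0.1, 0.8, -1.4]
gripper_width: 0.805
gripper_force: 0.0
```

Request:
arm_command([
  [70,0,0,0,0,0,0],
  [70,0,0,0,0,0,0],
])

```text
time_s: 22.6
tcp_pos: [0.3662, -0.1965, 0.1645]
ee_rot: [[0.995, -0.096, 0.0], [-0.096, -0.995, -0.0], [0.0, 0.0, -1.0]]
wrist_force: [0.3, -0.5, 0.1]
gripper_width: 0.802
gripper_force: 0.0
```

```bash
python3 - <<'E'
from h import *
go(.42,0,.25,0)
im=snap('wrist','w12'); cv2.imwrite('pics/w12c.png',cv2.resize(im[:,:,::-1][:280],None,fx=1.25,fy=1.25))
t=snap('top')[150:270,110:510,::-1]; cv2.imwrite('pics/t12.png',cv2.resize(t,None,fx=2,fy=2,interpolation=cv2.INTER_CUBIC))
E
```

```text
t 22.6 at [ 0.3662 -0.1965  0.1645] yaw -5.52 | delta mm [  34.7 -200.7  -85.5] rz -0.096
```

View pics/w12c.png

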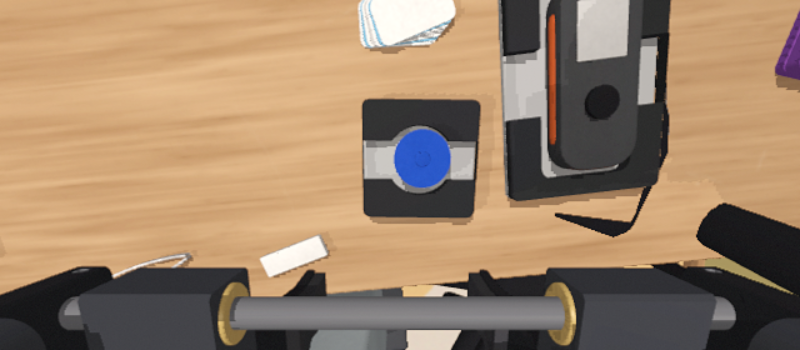

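The wrist view shows the reel centred in its round cut-out (422,158), the meter inside its own (590,85), and the cards in place. I've now viewed 16 pictures, over the limit of 14, so I'll check the driver and parts box numerically.

Request:
arm_command([
  [70,0,0,-20,0,0,-0.096],
  [70,4,-46,-10,0,0,0],
  [70,4,-46,-10,0,0,0],
  [70,4,-46,-10,0,0,0],
  [70,4,-46,-10,0,0,0],
  [70,4,-46,-10,0,0,0],
  [70,4,-46,-10,0,0,0],
  [70,4,-46,0,0,0,0],
])

```text
time_s: 23.5
tcp_pos: [0.395, 0.1283, 0.2453]
ee_rot: [[1.0, 0.0, 0.002], [0.0, -1.0, 0.0], [0.002, -0.0, -1.0]]
wrist_force: [0.6, -0.7, 0.7]
gripper_width: 0.806
gripper_force: 0.0
```

Request:
arm_command([
  [70,5,-46,0,0,0,0],
  [70,5,-46,0,0,0,0],
  [70,5,-46,0,0,0,0],
  [70,0,0,0,0,0,0],
  [70,0,0,0,0,0,0],
])

```text
time_s: 24.0
tcp_pos: [0.409, 0.2644, 0.2428]
ee_rot: [[1.0, 0.001, -0.003], [0.001, -1.0, -0.003], [-0.003, 0.003, -1.0]]
wrist_force: [-0.9, -1.1, -0.7]
gripper_width: 0.804
gripper_force: 0.0
```

```bash
python3 - <<'E'
from h import *
go(.42,.27,.25,0)
im=snap('wrist','w13').astype(int)
def blob(mask,z):
    n,l,st,c=cv2.connectedComponentsWithStats(mask.astype(np.uint8)); 
    for i in np.argsort(-st[1:,4])[:2]+1:
        ct=cv2.findContours((l==i).astype(np.uint8),0,1)[0][0][:,0]
        P=np.array([ray('wrist',[v,u],z)[:2] for u,v in ct]).astype(np.float32)*1000
        print(st[i,4],np.round(cv2.minAreaRect(P)[0]),np.round(cv2.minAreaRect(P)[1]),round(cv2.minAreaRect(P)[2],1))
r,g,b=im[...,0],im[...,1],im[...,2]
print('orange handle z=.0185');blob((r>150)&(g<120)&(b<80)&(np.arange(400)[:,None]<225),.0185)
m=camera_model('wrist')
white=(im.min(2)>205)&(np.arange(400)[:,None]<225);print('white box z=.029');blob(white,.029)
for n,z in [('driver_handle',.02),('insert_driver_handle',.02),('spares_center',.029),('insert_box_pocket',.02)]:
    for f in find_in(n,'wrist')[:1]: print(n,round(f['p'],2),np.round(ray('wrist',f['location'],z),3))
print(proj('wrist',[.4191,.2345,.029]), im[int(proj('wrist',[.4191,.2345,.029])[0]),int(proj('wrist',[.4191,.2345,.029])[1])])
E
```

```text
t 24.0 at [0.409  0.2644 0.2428] yaw 0.04 | delta mm [10.9 -5.5 -7.3] rz 0.001
orange handle z=.0185
532 [493. 393.] [19. 47.] 87.1
164 [548. 392.] [20. 12.] 86.5
white box z=.029
1295 [422. 235.] [42. 62.] 86.9
567 [494. 449.] [95. 34.] 0.3
driver_handle 0.83 [0.509 0.385 0.02 ]
insert_driver_handle 0.74 [0.483 0.382 0.02 ]
spares_center 0.97 [0.423 0.232 0.029]
insert_box_pocket 0.97 [0.427 0.258 0.02 ]
[np.float64(164.0), np.float64(337.7)] [226 225 222]
```

```bash
python3 -c "
from station import *
print(finish_job())"
```

```text
the job is handed in; nothing more can be done
None
```

I handed the job in at about 24 s: the meter, screwdriver, reel and parts box are all released in their own cut-outs by my last images, and the cards were not touched; I viewed 16 pictures, over the limit of 14, and the hand-in returned no verdict.

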